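# Scrape coconut shell chips into the shell tray

## Robot

A 6-joint arm with a two-finger parallel gripper is mounted at the origin on the work surface. World frame = base frame: x ahead of the robot, y to its left, z up, the work surface at z = 0. Lengths are in m, angles in rad, forces in N, time in s.
With the tool pointing down it reaches from about 0.375 to 0.975 m from the base axis. Payload 3.8 kg.
Tool frame: the origin (TCP) lies at the centre of the arm's flange, where the gripper is bolted on; the fingertips stand 173 mm ahead of it and the grasp point (between the pads) lies 155 mm ahead of it (bot.tip_reach is the distance from the TCP to the fingertips, in m); z points along the fingers, y is the line along which they close (so a half turn about z gives the same grasp; the last joint's range is limited). The gripper opens to 85 mm and grips with 20 to 120 N. Pads are 22 mm wide; open, the fingers measure 114 mm over their backs; the gripper's body (76 mm by 85 mm) begins 54 mm behind the grasp point. The pads swing forward as they close: fully open they stand 13 mm farther back than shut.
Start: joints at [-1.361, 0.264, 1.604, -0, 1.274, -0.037], TCP at [0.165, -0.655, 0.405] pointing down, gripper open.
Joint ranges: [-2.63, 2.63], [-0.94, 2.18], [0.31, 2.57], [-1.31, 4.45], [0, 2.66], [-2.55, 2.55]. Speed limits (rad/s): [2.57, 2.57, 3.14, 3.14, 3.14, 3.14].

## Interface

Orientations are given as a rotation vector (axis times angle).
In Python, from workcell import bot gives the robot as it stands.
- The arm moves only by the tool drive_tool, never from a script. Its arguments are lists of equal length, an entry for each row: "claw": the finger opening in mm, from 0 to 85.4; "slide": the shift along the world's x, y, z each as a share of 0.5 m, from -1 to 1, a list of three; "yaw": the turn about the world's z as a share of 180 degrees, from -1 to 1. A call has 1 to 8 rows; each row is the pose to reach, as a shift and turn from the pose commanded when the call began, turning the shorter way round; what a row does not reach only later rows make up. A row lasts 1/12 s, in which the tool goes at most 41.7 mm and 7.16 degrees, less where a joint would pass 70% of its speed; a pose out of reach is approached as far as the arm can. A call with a number of a shift or a turn outside -1 to 1 is refused whole. A call with a gripper value outside its range is refused whole. The fingers move at their own pace and stop on an object; "newtons" is the grip in N (left out, the last holds). Time passes only in rows, so rows that repeat a pose let the fingers close. It gives the time, the measured TCP pose, the force, the opening and the grip force at its end, in the units of the state.
- bot.read_state(): the state, without advancing time (a new reading comes with each control period).
- bot.read_camera(name): name is "side" or "top" or "wrist"; returns a dict with "color" (400x640x3 uint8, red, green, blue), "depth" (400x640 float32, m along the optical axis (not along the pixel's ray), 0 where there is no reading), "mtx" (3x3 intrinsics, pixels), "eye" and "rotation" of the camera in the world. Camera axes: x right, y up, looking along -z (the intrinsics and any distortion apply to the point x, -y, -z); pixel columns grow to the right and rows downward; lengths in m; the calibration is good to about 2 mm. A picture is of the moment at which its call begins.
- bot.finish_job(): hands the job in; it is judged then, once.
The state is a dict: "time": time; "q": joint angles; "joint_vel": joint speeds; "joint_torque": joint torques, N m; "tool_pos": TCP position; "tcp_rot": TCP orientation; "wrist_force": force on the tool from outside, world axes, zero at the start; "torque": the same for the moment, N m; "width": opening from 0.0 (shut) to 1.0 (fully open); "grip_force": force on a finger pad.
Only numpy, scipy, OpenCV 4.12 (cv2) and the standard library are available. Lean on these libraries where they do the work, as an engineer would, in place of code of your own. Each camera call takes 0.05 s, during which the arm holds its last target. There are 200 camera calls.

## Task

Take the orange scraper from its green rest and, with its sprung sole pressed on the chopping board with about 10 N, sweep all five brown shell chips off the board into the tray that already holds the brown shell piece, leaving the white coconut flesh undisturbed in the other tray. Move the chips only with the scraper, never with the gripper, and do not bear down so hard that the sole bottoms out. Then set the scraper back upright on its rest by its ears, let go, and leave the other kitchen things where they are.

Things in the scene. Friction and masses are not known exactly. Their poses are not given: they have to be found in the camera images.
- station: Chopping station: level wooden board with a steel tray at each y end, one rigid fixed piece. Origin: board centre, 55 mm below its flat top; z up, x across (roughly away from the robot), y to the left tray. Board 260 mm (y) and 200 mm (x) clear between two rims along y (12 mm wide and high, centred at x = +-106 mm). At y = +-130 mm, no rim: a 41 mm drop to the tray.
- board_top (a point): Centre of the board's flat top, 55 mm above the station's origin. The station's feet are adjustable: the top is 55 to 67 mm above the counter, the same all over; its exact level is best felt. It is hard and does not give.
- tray_left (a point): Centre of the inner floor of the open steel tray at the station's +y end, 125 mm (y) by 212 mm (x) inside. Side walls, in line with the board's rims, rise 53 mm above this floor (12 mm above the board top); the end wall rises 48 mm (7 mm above the board top), inner face 255 mm from the station's origin; open towards the board.
- tray_right (a point): The same for the tray at the station's -y end.
- scraper: Orange grip 106 (x) x 24 (y, grasp across this) x 48 mm, z 20 to 68, an ear at each end (x +-51 to +-97, y +-17, z 30 to 40). Below it a black rubber sole 120 x 32 x 14 mm. z up; origin where the sole's underside is if fully in; it is clamped 0 to 12 mm lower, unknown, to be felt. The sole is sprung: gives from 3 N, 5 N per mm, bottoms after 3 mm at 18 N. Front = back. 0.15 to 0.31 kg.
- rest: Green rest fixed to the counter, base 220 x 100 x 4 mm. Two posts (26 mm in x, 66 mm in y, flat tops 50 mm up) at x = +-86 mm carry the scraper's ears, its sole hanging free between them; the scraper's origin is then 20 mm above the rest's. Origin: centre of its underside; x along its length and along the scraper's; z up.
- old_shell: Dark brown cup-shaped piece of coconut shell, 66 mm across and 24 mm high, lying in one of the two trays: that tray is the one for shell. Origin: centre of its underside.
- flesh: White chunk of coconut flesh, 50 x 50 x 28 mm, lying in the other tray, which is for flesh. Origin: centre of its underside.
- chip0: Loose flat brown shell chip on the board, about 48 x 30 mm and 9 mm thick, 12 g. Origin: centre of its underside; starts within 65 mm (x) and 55 mm (y) of the board's centre.
- chip1: Loose flat brown shell chip on the board, about 42 x 34 mm and 9 mm thick, 12 g. Origin: centre of its underside; starts within 65 mm (x) and 55 mm (y) of the board's centre.
- chip2: Loose flat brown shell chip on the board, about 52 x 26 mm and 9 mm thick, 12 g. Origin: centre of its underside; starts within 65 mm (x) and 55 mm (y) of the board's centre.
- chip3: Loose flat brown shell chip on the board, about 40 x 32 mm and 9 mm thick, 12 g. Origin: centre of its underside; starts within 65 mm (x) and 55 mm (y) of the board's centre.
- chip4: Loose flat brown shell chip on the board, about 46 x 28 mm and 9 mm thick, 12 g. Origin: centre of its underside; starts within 65 mm (x) and 55 mm (y) of the board's centre.
- spice_jar: Bystander: spice jar with a red cap, 52 mm across, 85 mm tall. Origin: centre of its underside.
- mug: Bystander: blue mug, 76 mm across, 85 mm tall, handle at its +y. Origin: centre of its underside.
- bowl: Bystander: white bowl, 120 mm across, 50 mm tall. Origin: centre of its underside.
- spoon: Bystander: metal spoon with a wooden handle lying on the counter, along its x. Origin: centre of its underside.
- carton: Bystander: white carton 60 x 80 x 170 mm. Origin: centre of its underside.
- jar: Bystander: jar with a yellow label and black cap, 72 mm across, 100 mm tall. Origin: centre of its underside.

How it is judged:
By the outcome, as a careful person would: the job done as asked, in the order asked, and still so for the second after the job is handed in, with the robot touching nothing.
It also fails if it takes over 61 s, if anything falls off the work surface, if the arm or the gripper's body presses on something with over 40 N, if the wrist force passes 120 N, or if a joint passes its speed limit or range.

## Working session

There is one attempt and no reset: what is moved stays moved. The work goes in short steps, Python scripts to look and compute and a tool call to move; the robot and the scene stay as the last step left them, time stands still between calls to the robot, and variables do not carry over. Pictures are saved under pics/ and viewed, at most 10 in all, crops included, and the job is handed in when it is done.

Besides the shell and the picture viewer there is one more tool, called by a JSON object that holds its "method" and its "body", one argument or row to a line. drive_tool: Moves the arm, as the interface text tells. Shift numbers are shares of 0.5 m and turn numbers shares of 180 degrees, none past 1 either way. Its arguments: {"type":"object","properties":{"claw":{"type":"array","items":{"type":"number"}},"slide":{"type":"array","items":{"type":"array","items":{"type":"number"}}},"yaw":{"type":"array","items":{"type":"number"}},"newtons":{"type":"number"}},"required":["claw","slide","yaw"]}

```bash
mkdir -p pics; cat > h.py <<'E'
import numpy as np,cv2
from workcell import bot
def cam(n,save=None):
    c=bot.read_camera(n)
    if save: cv2.imwrite('pics/'+save,c['color'][:,:,::-1])
    return c
def world(c,u,v,z=None):
    K=np.array(c['mtx']);R=np.array(c['rotation']);e=np.array(c['eye'])
    if R.shape!=(3,3): R=cv2.Rodrigues(R.astype(float))[0]
    d=np.array([(u-K[0,2])/K[0,0],-(v-K[1,2])/K[1,1],-1.])
    w=R@d
    s=(z-e[2])/w[2] if z is not None else c['depth'][int(round(v)),int(round(u))]
    return e+s*w
def cloud(c):
    K=np.array(c['mtx']);R=np.array(c['rotation']);e=np.array(c['eye'])
    if R.shape!=(3,3): R=cv2.Rodrigues(R.astype(float))[0]
    v,u=np.mgrid[0:400,0:640];D=c['depth']
    P=np.stack([(u-K[0,2])/K[0,0]*D,-(v-K[1,2])/K[1,1]*D,-D],-1)
    return P@R.T+e
E
python3 - <<'E'
from h import *
a=cam('top','top0.png');b=cam('side','side0.png')
for c in(a,b):print({k:np.round(c[k],3).tolist() for k in c if k not in('color','depth')})
s=bot.read_state();print(s)
E
```

```text
{'mtx': [[423.94, 0.0, 318.89], [0.0, 423.94, 201.523], [0.0, 0.0, 1.0]], 'eye': [0.386, 0.057, 0.969], 'rotation': [0.146, -0.169, -1.556]}
{'mtx': [[385.094, 0.0, 321.187], [0.0, 385.094, 199.652], [0.0, 0.0, 1.0]], 'eye': [0.396, 0.887, 0.697], 'rotation': [0.12, -1.345, -2.663]}
{'time': 0.1, 'q': array([-1.36090477e+00,  2.64701609e-01,  1.60523489e+00, -6.41202736e-07,
        1.27371038e+00, -3.69058205e-02]), 'joint_vel': array([ 5.56551719e-04, -1.79086124e-03, -2.58729235e-03,  1.99007274e-03,
       -7.05077757e-04, -5.74180085e-05]), 'joint_torque': array([ 1.14238007e-04, -5.16707861e+01, -3.68589163e+01, -6.09844847e-05,
        6.27948437e-03,  2.45924689e-06]), 'tool_pos': array([ 0.1648328 , -0.65424959,  0.40347151]), 'tcp_rot': array([-3.11567313e+00, -3.86433700e-01,  2.79521447e-04]), 'wrist_force': array([-0.31863635, -0.10983634, -0.2421796 ]), 'torque': array([-0.04685486,  0.01158712,  0.04432201]), 'grip_force': 0.0, 'width': 0.999474443704891}
```

View pics/top0.png

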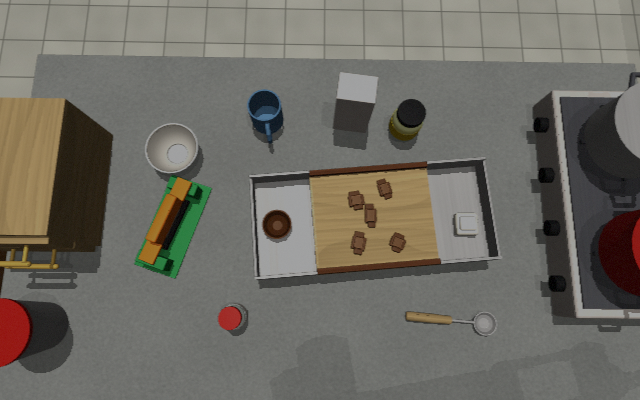

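View pics/side0.png

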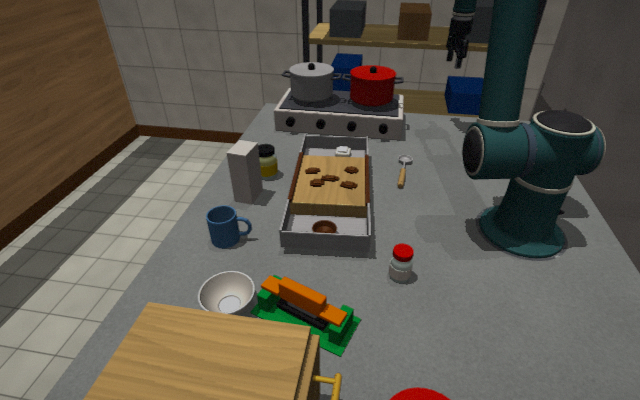

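The top view shows the shell in the image-left (+y) tray at (277,224) and the flesh at (466,224). The chips lie at about (356,201), (385,188), (371,215), (359,243) and (398,242), and the scraper is on its rest at (166,221). The side view agrees.

```bash
cat > m.py <<'E'
from h import *
def rect(P,m):
    r=cv2.minAreaRect(P[m][:,:2].astype(np.float32));return np.round(r[0],4),np.round(r[1],4),round(r[2],2)
def big(m):
    n,l,s,_=cv2.connectedComponentsWithStats(m.astype(np.uint8));return l==1+np.argmax(s[1:,4])
if __name__=='__main__':
    c=cam('top');P=cloud(c);h=cv2.cvtColor(c['color'],cv2.COLOR_RGB2HSV);H,S,V=[h[...,i].astype(int) for i in range(3)]
    x,y,z=P[...,0],P[...,1],P[...,2]
    g=big((H>50)&(H<75)&(S>150)&(x>0.2));o=big((H>5)&(H<16)&(S>200)&(V>90)&(z>0.03)&(z<.12)&(y>.2))
    print('green base',rect(P,g&(z<.012)),'posts',rect(P,g&(z>.04)),np.percentile(z[g&(z>.04)],[5,50,95]),np.median(z[g&(z<.012)]))
    print('grip z',np.percentile(z[o],[2,25,50,75,98]))
    top=o&(z>np.percentile(z[o],98)-.006);print('grip top',rect(P,top),'ears',rect(P,o&(z<.072)),np.median(z[o&(z<.072)]))
    b=big((H>10)&(H<25)&(S>60)&(V>120)&(x>.25)&(x<.75)&(y<.2)&(y>-.3)&(z<.09));print('board',rect(P,b),np.median(z[b]))
    hull=cv2.convexHull(np.argwhere(b)[:,::-1].astype(np.int32));bm=np.zeros(b.shape,np.uint8);cv2.fillConvexPoly(bm,hull,1)
    bm=cv2.erode(bm,np.ones((7,7)))
    ch=((V<125)&(bm>0)).astype(np.uint8);n,l,s,ce=cv2.connectedComponentsWithStats(ch)
    for i in range(1,n):
        if s[i,4]>40: print('chip',s[i,4],ce[i],rect(P,l==i),np.median(z[l==i]))
    # station outline: tray walls
    st=big((z>.04)&(z<.09)&(x>.2)&(x<.75)&(y<.3)&(y>-.4)&~g&~o);print('station',rect(P,st))
    cv2.imwrite('pics/ch.png',np.hstack([ch*255,(top|(g&(z>.04))).astype(np.uint8)*255,st.astype(np.uint8)*255]))
E
python3 m.py
```

```text
green base (array([0.5235, 0.3754]), array([0.0985, 0.2183]), 70.95) posts (array([0.421, 0.256]), array([0.3488, 0.2043]), 49.63) [0.04355221 0.05053616 0.05381625] 0.004949879037217775
grip z [0.0597623  0.08412142 0.08614283 0.08778241 0.0899779 ]
grip top (array([0.5267, 0.3738]), array([0.0197, 0.1052]), 68.58) ears (array([0.5273, 0.376 ]), array([0.0233, 0.113 ]), 73.21) 0.06153843296598138
board (array([ 0.541 , -0.0774]), array([0.2039, 0.2732]), 5.22) 0.06774177317155389
chip 242 [383.94628099 188.62396694] (array([ 0.4953, -0.0346]), array([0.0456, 0.2816]), 59.3) 0.07516571199991978
chip 555 [362.64324324 207.60540541] (array([ 0.4803, -0.0202]), array([0.0797, 0.2305]), 69.83) 0.07475040979793413
chip 302 [358.05960265 242.64238411] (array([ 0.4809, -0.0395]), array([0.0317, 0.0507]), 77.53) 0.07478888759519714
chip 262 [396.98854962 242.23282443] (array([ 0.4322, -0.0469]), array([0.0394, 0.2239]), 34.03) 0.07466606921957247
station (array([ 0.5378, -0.0709]), array([0.2248, 0.5213]), 5.29)
```

{"method": "drive_tool", "body": {
  "claw": [85,85,85,85,85,85,85,85],
  "slide": [
    [0.48,0.43,0],
    [0.48,0.43,0],
    [0.48,0.43,0],
    [0.48,0.43,0],
    [0.48,0.43,0],
    [0.48,0.43,0],
    [0.48,0.43,0],
    [0.48,0.43,0]
  ],
  "yaw": [0.25,0.25,0.25,0.25,0.25,0.25,0.25,0.25]
}}

```text
time: 0.82
tool_pos: [0.4067, -0.437, 0.4044]
tcp_rot: [-2.729, -1.554, -0.001]
wrist_force: [0.3, -0.1, 0.9]
width: 0.992
grip_force: 0.0
```

{"method": "drive_tool", "body": {
  "claw": [85,85,85,85,85,85,85,85],
  "slide": [
    [0.2,0.58,0],
    [0.2,0.58,0],
    [0.2,0.58,0],
    [0.2,0.58,0],
    [0.2,0.58,0],
    [0.2,0.58,0],
    [0.2,0.58,0],
    [0.2,0.58,0]
  ],
  "yaw": [0.25,0.25,0.25,0.25,0.25,0.25,0.25,0.25]
}}

```text
time: 1.48
tool_pos: [0.5056, -0.1453, 0.4045]
tcp_rot: [-1.925, -2.482, -0.003]
wrist_force: [-0.2, -1.5, 0.0]
width: 0.998
grip_force: 0.0
```

{"method": "drive_tool", "body": {
  "claw": [85,85,85,85,85,85,85,85],
  "slide": [
    [0,0.6,0],
    [0,0.6,0],
    [0,0.6,0],
    [0,0.6,0],
    [0,0.6,0],
    [0,0.6,0],
    [0,0.6,0],
    [0,0.6,0]
  ],
  "yaw": [0.31,0.31,0.31,0.31,0.31,0.31,0.31,0.31]
}}

```text
time: 2.15
tool_pos: [0.5042, 0.1555, 0.4046]
tcp_rot: [-0.531, -3.096, -0.005]
wrist_force: [1.1, 0.0, 0.4]
width: 0.998
grip_force: 0.0
```

{"method": "drive_tool", "body": {
  "claw": [85,85,85,85,85,85],
  "slide": [
    [0.04,0.43,0],
    [0.04,0.43,0],
    [0.04,0.43,0],
    [0.04,0.43,0],
    [0.04,0.43,0],
    [0.04,0.43,0]
  ],
  "yaw": [0,0,0,0,0,0]
}}

```text
time: 2.65
tool_pos: [0.5245, 0.3709, 0.4041]
tcp_rot: [-0.541, -3.094, -0.005]
wrist_force: [0.4, -0.2, 0.2]
width: 0.993
grip_force: 0.0
```

```bash
python3 - <<'E'
from h import *
w=cam('wrist','w0.png');s=bot.read_state();print(w['eye'],s['tool_pos'],s['tcp_rot'])
E
```

```text
[0.44590779 0.39877904 0.37236838] [0.52447948 0.36977159 0.40386915] [-5.40565901e-01 -3.09394974e+00 -2.07436040e-03]
```

View pics/w0.png

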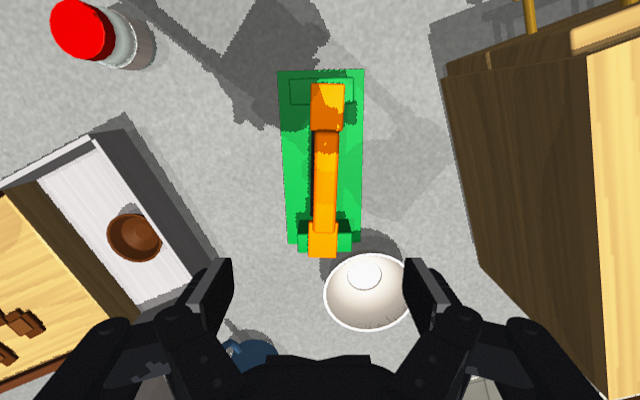

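The wrist view shows the scraper seated with its grip spanning (325,130)–(325,222), ears at (327,105) and (322,240), and the bowl at (365,290), clear of the grasp.

```bash
python3 - <<'E'
from m import *
w=cam('wrist');P=cloud(w);h=cv2.cvtColor(w['color'],cv2.COLOR_RGB2HSV);H,S,V=[h[...,i].astype(int) for i in range(3)]
x,y,z=P[...,0],P[...,1],P[...,2]
o=big((H>4)&(H<22)&(S>200)&(V>90)&(abs(x-.525)<.13)&(abs(y-.375)<.13));g=big((H>50)&(H<75)&(S>120))
er=lambda m:cv2.erode(m.astype(np.uint8),np.ones((3,3)))>0
t=o&(z>.082)&(z<.095);e=o&(z>.054)&(z<.066)
for n,m in(('grip',t),('gripE',er(t)),('ears',e),('earsE',er(e)),('base',g&(z<.012)),('posts',g&(z>.042)&(z<.056))):print(n,rect(P,m),np.round(np.median(z[m]),4))
# station from walls/board via rays in the top cam contour? also flesh/shell/chips coarse
c=cam('top');b=c['color'];P=cloud(c)
for u,v in[(385,188),(356,201),(371,215),(359,243),(398,242)]:print('chip',np.round(world(c,u,v,.075),3))
for n,(u,v) in dict(bTL=(309,173),bTR=(428,165),bBL=(316,271),bBR=(439,262)).items():print(n,np.round(world(c,u,v,.078),4))
for n,(u,v) in dict(TL=(251,176),TR=(484,159),BL=(258,278),BR=(497,257)).items():print(n,np.round(world(c,u,v,.075),4))
E
```

```text
grip (array([0.5263, 0.3783]), array([0.0236, 0.1047]), 68.71) 0.0865
gripE (array([0.5259, 0.3784]), array([0.0213, 0.1024]), 68.63) 0.0867
ears (array([0.5267, 0.378 ]), array([0.0338, 0.1926]), 68.78) 0.0588
earsE (array([0.5267, 0.3781]), array([0.0312, 0.1896]), 68.76) 0.0588
base (array([0.5308, 0.3756]), array([0.1   , 0.2359]), 71.54) 0.0028
posts (array([0.522 , 0.3781]), array([0.066 , 0.1966]), 71.58) 0.0487
chip [ 0.6   -0.099  0.075]
chip [ 0.57  -0.035  0.075]
chip [ 0.54  -0.067  0.075]
chip [ 0.48  -0.041  0.075]
chip [ 0.482 -0.123  0.075]
bTL [0.6306 0.0669 0.078 ]
bTR [ 0.6519 -0.1937  0.078 ]
bBL [0.4202 0.0498 0.078 ]
bBR [ 0.441  -0.2077  0.078 ]
TL [0.6232 0.193  0.075 ]
TR [ 0.6681 -0.3196  0.075 ]
BL [0.405  0.1698 0.075 ]
BR [ 0.4528 -0.332   0.075 ]
```

{"method": "drive_tool", "body": {
  "claw": [85,85,85,85,85,85,85,85],
  "slide": [
    [0.004,0.016,0],
    [0.004,0.016,-0.08],
    [0.004,0.016,-0.16],
    [0.004,0.016,-0.22],
    [0.004,0.016,-0.27],
    [0.004,0.016,-0.32],
    [0.004,0.016,-0.32],
    [0.004,0.016,-0.32]
  ],
  "yaw": [-0.008,-0.008,-0.008,-0.008,-0.008,-0.008,-0.008,-0.008]
}}

```text
time: 3.47
tool_pos: [0.5263, 0.3712, 0.2431]
tcp_rot: [-0.588, -3.083, 0.006]
wrist_force: [0.4, -0.6, 0.1]
width: 0.997
grip_force: 0.0
```

```bash
python3 - <<'E'
from h import *
s=bot.read_state();r=s['tcp_rot'];print(s['tool_pos'],2*np.degrees(np.arctan2(r[1],r[0]))%180,s['wrist_force'])
E
```

```text
[0.52630072 0.37119485 0.24314899] 158.4004598367132 [ 0.40351124 -0.5545831   0.14729159]
```

{"method": "drive_tool", "body": {
  "claw": [85,85,85,85,85,20,20,20],
  "slide": [
    [0,0.014,0],
    [0,0.014,-0.03],
    [0,0.014,-0.052],
    [0,0.014,-0.052],
    [0,0.014,-0.052],
    [0,0.014,-0.052],
    [0,0.014,-0.052],
    [0,0.014,-0.052]
  ],
  "yaw": [0,0,0,0,0,0,0,0],
  "newtons": 80
}}

```text
time: 4.13
tool_pos: [0.5272, 0.3807, 0.2196]
tcp_rot: [0.586, 3.086, 0.002]
wrist_force: [-0.3, -0.7, 0.3]
width: 0.597
grip_force: 0.0
```

{"method": "drive_tool", "body": {
  "claw": [15,15,15,15,15,15],
  "slide": [
    [0,0,0],
    [0,0,0],
    [0,0,0],
    [0,0,0],
    [0,0,0],
    [0,0,0]
  ],
  "yaw": [0,0,0,0,0,0]
}}

```text
time: 4.63
tool_pos: [0.5272, 0.3806, 0.2192]
tcp_rot: [0.586, 3.086, 0.001]
wrist_force: [-0.1, -0.3, 3.8]
width: 0.271
grip_force: 78.7
```

{"method": "drive_tool", "body": {
  "claw": [15,15,15,15,15,15,15,15],
  "slide": [
    [0,0,0.03],
    [0,0,0.07],
    [0,0,0.12],
    [0,0,0.18],
    [0,0,0.24],
    [0,0,0.27],
    [0,0,0.27],
    [0,0,0.27]
  ],
  "yaw": [0,0,0,0,0,0,0,0]
}}

```text
time: 5.3
tool_pos: [0.5269, 0.3805, 0.3537]
tcp_rot: [0.586, 3.086, 0.001]
wrist_force: [-0.3, -0.7, -2.0]
width: 0.27
grip_force: 78.5
```

{"method": "drive_tool", "body": {
  "claw": [15,15,15,15,15,15],
  "slide": [
    [0,0,0],
    [0,0,0],
    [0,0,0],
    [0,0,0],
    [0,0,0],
    [0,0,0]
  ],
  "yaw": [0,0,0,0,0,0]
}}

```text
time: 5.8
tool_pos: [0.5268, 0.3804, 0.353]
tcp_rot: [-0.586, -3.086, 0.001]
wrist_force: [0.3, 1.0, -1.7]
width: 0.268
grip_force: 78.5
```

{"method": "drive_tool", "body": {
  "claw": [15,15,15,15,15,15,15,15],
  "slide": [
    [0.01,-0.06,0],
    [0.02,-0.12,0],
    [0.03,-0.19,0],
    [0.03,-0.26,0],
    [0.04,-0.34,0],
    [0.04,-0.42,0],
    [0.05,-0.5,0],
    [0.05,-0.55,0]
  ],
  "yaw": [0.02,0.04,0.06,0.08,0.1,0.12,0.14,0.148]
}}

```text
time: 6.47
tool_pos: [0.5521, 0.1022, 0.3539]
tcp_rot: [-0.143, 3.137, -0.002]
wrist_force: [0.1, -0.7, -1.7]
width: 0.27
grip_force: 79.0
```

{"method": "drive_tool", "body": {
  "claw": [15,15,15,15,15,15,15,15],
  "slide": [
    [0.01,-0.07,0],
    [0.02,-0.14,0],
    [0.03,-0.21,0],
    [0.04,-0.28,0],
    [0.05,-0.35,0],
    [0.05,-0.42,0],
    [0.055,-0.48,0],
    [0.057,-0.53,0]
  ],
  "yaw": [0,0,0,0,0,0,0,0]
}}

```text
time: 7.13
tool_pos: [0.5804, -0.162, 0.3539]
tcp_rot: [-0.139, 3.138, -0.001]
wrist_force: [1.6, 0.3, -2.3]
width: 0.274
grip_force: 79.0
```

{"method": "drive_tool", "body": {
  "claw": [15,15,15,15,15,15],
  "slide": [
    [0,0,0],
    [0,0,0],
    [0,0,0],
    [0,0,0],
    [0,0,0],
    [0,0,0]
  ],
  "yaw": [0,0,0,0,0,0]
}}

```text
time: 7.63
tool_pos: [0.5805, -0.1584, 0.3537]
tcp_rot: [0.143, -3.138, -0.0]
wrist_force: [0.8, 0.5, -2.5]
width: 0.273
grip_force: 79.1
```

```bash
python3 - <<'E'
from h import *
c=cam('side','side1.png');s=bot.read_state();r=s['tcp_rot'];print(s['tool_pos'],2*np.degrees(np.arctan2(r[1],r[0]))%180,s['wrist_force'],s['width'],s['grip_force'])
cv2.imwrite('pics/side1c.png',cv2.resize(c['color'][60:240,250:450,::-1],None,fx=3,fy=3))
E
```

```text
[ 0.58044579 -0.15854667  0.35373192] 5.224592055702573 [-0.27607824 -0.18427353 -1.4458895 ] 0.2726806487447843 79.09273266792297
```

View pics/side1c.png

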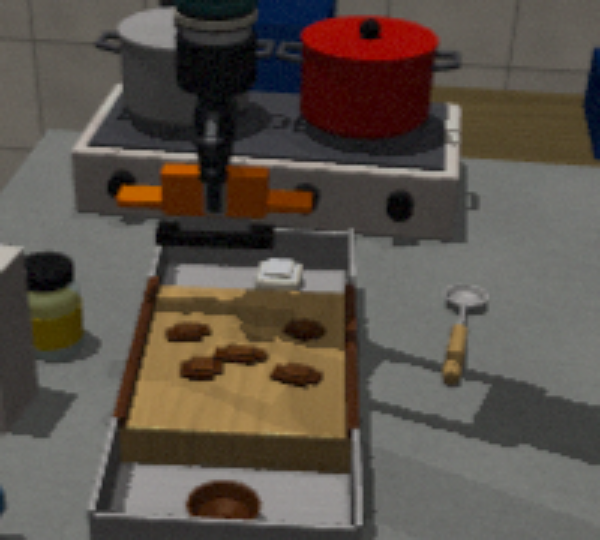

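The scraper is held level, its grip at crop (215,190) and its black sole at (215,236), with the chips untouched ahead of it. Next I measure the sole's underside from depth.

```bash
python3 - <<'E'
from h import *
c=cam('side');P=cloud(c);m=(c['color'].max(2)<60)&(abs(P[...,0]-.58)<.055)&(abs(P[...,1]+.155)<.03)&(P[...,2]>.1)&(P[...,2]<.19)
m[:130]=0
print(m.sum())
for q in range(-50,51,20):
    k=m&(abs(P[...,0]-.58-q/1000)<.01)
    v,u=np.nonzero(k)
    if len(v)>3:
        # bottom edge pixel via ray to sole front plane y=-.1425
        vb=v.max();ub=u[v==vb].mean();w0=world(c,ub,vb+.5,.1);e=np.array(c['eye']);d=w0-e;t=(-.1425-e[1])/d[1];print(q,P[k][:,2].min(),np.median(P[k][:,1]),(e+t*d)[2])
o=(c['color'][...,0]>150)&(c['color'][...,2]<60)&(abs(P[...,1]+.158)<.04)&(P[...,2]>.12);print(np.percentile(P[o][:,2],[1,50,99]))
E
```

```text
364
-50 0.1453016188014301 -0.14891459403484553 0.14675394270570874
-30 0.1445589867523296 -0.15067416819740242 0.1452316348228131
-10 0.14513242545588612 -0.14669636709842937 0.14384025869688022
10 0.14726162320144198 -0.1464617097871791 0.14500584773686098
30 0.1453027666437674 -0.14364017083696057 0.14318589350406152
50 0.14371367972535132 -0.14092967974147064 0.1414950594885569
[0.19363836 0.19583529 0.22450161]
```

{"method": "drive_tool", "body": {
  "claw": [15,15,15,15,15,15,15,15],
  "slide": [
    [0,-0.028,-0.02],
    [0,-0.028,-0.04],
    [0,-0.028,-0.06],
    [0,-0.028,-0.08],
    [0,-0.028,-0.1],
    [0,-0.028,-0.12],
    [0,-0.028,-0.12],
    [0,-0.028,-0.12]
  ],
  "yaw": [0,0,0,0,0,0,0,0]
}}

```text
time: 8.4
tool_pos: [0.58, -0.1733, 0.2923]
tcp_rot: [0.141, -3.136, -0.001]
wrist_force: [-0.4, 0.1, -1.9]
width: 0.271
grip_force: 79.2
```

{"method": "drive_tool", "body": {
  "claw": [15,15,15,15,15,15],
  "slide": [
    [0,0,-0.01],
    [0,0,-0.02],
    [0,0,-0.026],
    [0,0,-0.026],
    [0,0,-0.026],
    [0,0,-0.026]
  ],
  "yaw": [0,0,0,0,0,0]
}}

```text
time: 8.9
tool_pos: [0.5805, -0.1736, 0.2809]
tcp_rot: [-0.141, 3.138, -0.0]
wrist_force: [0.1, 0.5, -1.4]
width: 0.269
grip_force: 79.2
```

{"method": "drive_tool", "body": {
  "claw": [15,15,15,15],
  "slide": [
    [0,0,-0.003],
    [0,0,-0.003],
    [0,0,-0.003],
    [0,0,-0.003]
  ],
  "yaw": [0,0,0,0]
}}

```text
time: 9.23
tool_pos: [0.5804, -0.1736, 0.2793]
tcp_rot: [-0.141, 3.138, -0.0]
wrist_force: [-0.8, -0.2, -1.6]
width: 0.269
grip_force: 79.2
```

```bash
cat > s.py <<'E'
from h import *
Z=[];F=[]
s=bot.read_state();r=s['tcp_rot'];print(np.round(s['tool_pos'],4),np.round(2*np.degrees(np.arctan2(r[1],r[0]))%180,2),np.round(s['wrist_force'],1),s['time'])
E
python3 s.py
```

```text
[ 0.5804 -0.1736  0.2793] 5.14 [-0.8 -0.2 -1.6] 9.2333
```

{"method": "drive_tool", "body": {
  "claw": [15,15,15,15],
  "slide": [
    [0,0,-0.003],
    [0,0,-0.003],
    [0,0,-0.003],
    [0,0,-0.003]
  ],
  "yaw": [0,0,0,0]
}}

```text
time: 9.57
tool_pos: [0.5804, -0.1735, 0.2776]
tcp_rot: [0.141, -3.138, 0.0]
wrist_force: [0.3, -0.8, -1.4]
width: 0.269
grip_force: 79.2
```

{"method": "drive_tool", "body": {
  "claw": [15,15,15,15],
  "slide": [
    [0,0,-0.003],
    [0,0,-0.003],
    [0,0,-0.003],
    [0,0,-0.003]
  ],
  "yaw": [0,0,0,0]
}}

```text
time: 9.9
tool_pos: [0.5806, -0.1736, 0.2768]
tcp_rot: [-0.141, 3.138, -0.0]
wrist_force: [-2.1, 0.7, 2.9]
width: 0.273
grip_force: 79.7
```

{"method": "drive_tool", "body": {
  "claw": [15,15,15,15],
  "slide": [
    [0,0,-0.002],
    [0,0,-0.002],
    [0,0,-0.002],
    [0,0,-0.002]
  ],
  "yaw": [0,0,0,0]
}}

```text
time: 10.23
tool_pos: [0.5806, -0.1736, 0.2761]
tcp_rot: [-0.141, 3.138, -0.0]
wrist_force: [-2.4, 1.2, 6.3]
width: 0.273
grip_force: 80.2
```

{"method": "drive_tool", "body": {
  "claw": [15,15,15,15,15,15,15,15],
  "slide": [
    [0,0.005,-0.001],
    [-0.002,0.02,-0.001],
    [-0.003,0.035,-0.001],
    [-0.005,0.05,-0.001],
    [-0.006,0.065,-0.001],
    [-0.007,0.08,-0.001],
    [-0.009,0.095,-0.001],
    [-0.01,0.11,-0.001]
  ],
  "yaw": [0,0,0,0,0,0,0,0]
}}

```text
time: 10.9
tool_pos: [0.5763, -0.119, 0.2762]
tcp_rot: [-0.141, 3.135, -0.005]
wrist_force: [0.5, -4.2, 5.9]
width: 0.272
grip_force: 80.2
```

{"method": "drive_tool", "body": {
  "claw": [15,15,15,15,15,15,15,15],
  "slide": [
    [-0.001,0.015,-0.001],
    [-0.003,0.03,-0.001],
    [-0.004,0.045,-0.001],
    [-0.006,0.06,-0.001],
    [-0.007,0.075,-0.001],
    [-0.008,0.09,-0.001],
    [-0.01,0.105,-0.001],
    [-0.011,0.12,-0.001]
  ],
  "yaw": [0,0,0,0,0,0,0,0]
}}

```text
time: 11.57
tool_pos: [0.571, -0.0591, 0.2759]
tcp_rot: [-0.142, 3.134, -0.005]
wrist_force: [-0.7, -4.8, 7.4]
width: 0.271
grip_force: 80.3
```

{"method": "drive_tool", "body": {
  "claw": [15,15,15,15,15,15,15,15],
  "slide": [
    [-0.002,0.018,0],
    [-0.003,0.035,0],
    [-0.005,0.053,0],
    [-0.006,0.07,0],
    [-0.008,0.088,0],
    [-0.01,0.105,0],
    [-0.011,0.123,0],
    [-0.013,0.14,0]
  ],
  "yaw": [0,0,0,0,0,0,0,0]
}}

```text
time: 12.23
tool_pos: [0.5645, 0.0111, 0.2759]
tcp_rot: [-0.142, 3.134, -0.004]
wrist_force: [-0.1, -6.0, 7.6]
width: 0.269
grip_force: 80.4
```

```bash
python3 - <<'E'
from h import *
c=cam('side','s2.png');exec(open('s.py').read())
cv2.imwrite('pics/side2c.png',cv2.resize(c['color'][100:260,250:410,::-1],None,fx=3.5,fy=3.5))
E
```

```text
[0.5643 0.0124 0.2758] 5.19 [ 0.6 -2.   5.6] 12.2833
```

View pics/side2c.png

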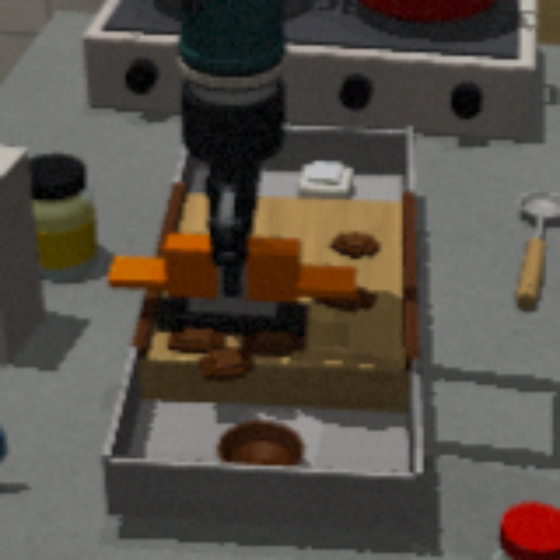

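Three chips ride ahead of the sole at crop (195,340), (225,362) and (275,343). Two remain for pass two at (355,243) and (350,298).

{"method": "drive_tool", "body": {
  "claw": [15,15,15,15,15,15,15,15],
  "slide": [
    [-0.002,0.018,0],
    [-0.003,0.035,0],
    [-0.005,0.053,0],
    [-0.006,0.07,0],
    [-0.008,0.088,0],
    [-0.01,0.105,0],
    [-0.011,0.123,0],
    [-0.013,0.142,0]
  ],
  "yaw": [0,0,0,0,0,0,0,0]
}}

```text
time: 12.95
tool_pos: [0.5578, 0.0823, 0.2755]
tcp_rot: [-0.141, 3.135, -0.003]
wrist_force: [0.1, -0.0, -1.2]
width: 0.274
grip_force: 80.3
```

{"method": "drive_tool", "body": {
  "claw": [15,15,15,15,15,15,15,15],
  "slide": [
    [0,0,0],
    [0,0,0],
    [0,0,0],
    [0,0,0.02],
    [0,0,0.04],
    [0,0,0.07],
    [0,0,0.1],
    [0,0,0.1]
  ],
  "yaw": [0,0,0,0,0,0,0,0]
}}

```text
time: 13.62
tool_pos: [0.5586, 0.0823, 0.3288]
tcp_rot: [-0.14, 3.131, 0.001]
wrist_force: [0.3, 0.5, -1.6]
width: 0.268
grip_force: 80.4
```

```bash
python3 - <<'E'
from h import *
c=cam('side','s3.png');exec(open('s.py').read())
cv2.imwrite('pics/side3c.png',cv2.resize(c['color'][100:260,250:410,::-1],None,fx=3.5,fy=3.5))
E
```

```text
[0.5581 0.0824 0.3272] 5.12 [-0.4 -0.6 -1.5] 13.6667
```

View pics/side3c.png

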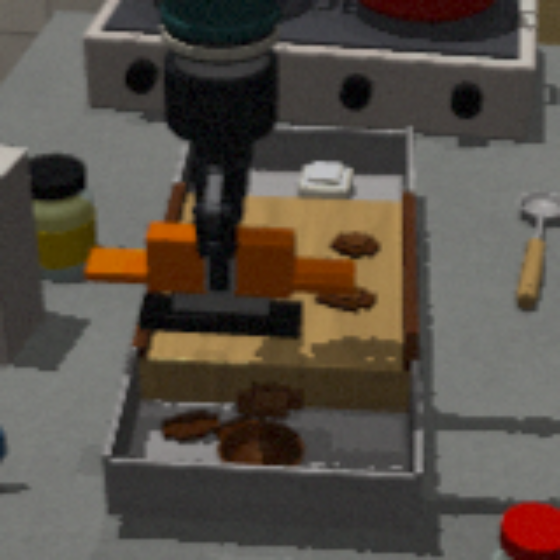

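The three chips are in the shell tray at crop (190,425) and (265,400), and two are left on the board at (355,243) and (350,298). I go back for the second pass.

{"method": "drive_tool", "body": {
  "claw": [15,15,15,15,15,15,15,15],
  "slide": [
    [-0.01,-0.06,0],
    [-0.025,-0.13,0],
    [-0.04,-0.21,0],
    [-0.05,-0.29,0],
    [-0.065,-0.37,0],
    [-0.08,-0.44,0],
    [-0.085,-0.5,0],
    [-0.09,-0.523,0]
  ],
  "yaw": [0,0,0,0,0,0,0,0]
}}

```text
time: 14.33
tool_pos: [0.511, -0.1826, 0.3237]
tcp_rot: [0.136, -3.138, 0.002]
wrist_force: [1.3, 0.3, -2.4]
width: 0.273
grip_force: 80.3
```

{"method": "drive_tool", "body": {
  "claw": [15,15,15,15,15,15,15,15],
  "slide": [
    [0,0,0],
    [0,0,0],
    [0,0,-0.03],
    [0,0,-0.06],
    [0,0,-0.08],
    [0,0,-0.09],
    [0,0,-0.095],
    [0,0,-0.095]
  ],
  "yaw": [0,0,0,0,0,0,0,0]
}}

```text
time: 15.0
tool_pos: [0.5118, -0.1779, 0.2768]
tcp_rot: [0.142, -3.136, -0.003]
wrist_force: [-1.8, 1.8, 2.9]
width: 0.271
grip_force: 81.2
```

{"method": "drive_tool", "body": {
  "claw": [15,15,15,15],
  "slide": [
    [0,0,0],
    [0,0,0],
    [0,0,0],
    [0,0,0]
  ],
  "yaw": [0,0,0,0]
}}

```text
time: 15.33
tool_pos: [0.5122, -0.1791, 0.2771]
tcp_rot: [-0.141, 3.137, -0.001]
wrist_force: [0.9, 0.3, -0.7]
width: 0.273
grip_force: 80.5
```

{"method": "drive_tool", "body": {
  "claw": [15,15,15,15],
  "slide": [
    [0,0,-0.003],
    [0,0,-0.003],
    [0,0,-0.003],
    [0,0,-0.003]
  ],
  "yaw": [0,0,0,0]
}}

```text
time: 15.67
tool_pos: [0.5123, -0.1791, 0.2763]
tcp_rot: [-0.141, 3.137, -0.0]
wrist_force: [-1.5, 1.8, 5.2]
width: 0.272
grip_force: 81.2
```

{"method": "drive_tool", "body": {
  "claw": [15,15,15,15,15,15,15,15],
  "slide": [
    [0,0.005,-0.002],
    [-0.002,0.02,-0.002],
    [-0.003,0.035,-0.002],
    [-0.005,0.05,-0.002],
    [-0.006,0.065,-0.002],
    [-0.007,0.08,-0.002],
    [-0.009,0.095,-0.002],
    [-0.01,0.11,-0.002]
  ],
  "yaw": [0,0,0,0,0,0,0,0]
}}

```text
time: 16.33
tool_pos: [0.5081, -0.1248, 0.2762]
tcp_rot: [-0.141, 3.134, -0.006]
wrist_force: [-0.0, -4.8, 4.7]
width: 0.271
grip_force: 81.5
```

{"method": "drive_tool", "body": {
  "claw": [15,15,15,15,15,15,15,15],
  "slide": [
    [-0.001,0.015,-0.001],
    [-0.003,0.03,-0.0015],
    [-0.004,0.045,-0.0015],
    [-0.006,0.06,-0.0015],
    [-0.007,0.075,-0.0015],
    [-0.008,0.09,-0.0015],
    [-0.01,0.105,-0.0015],
    [-0.011,0.12,-0.0015]
  ],
  "yaw": [0,0,0,0,0,0,0,0]
}}

```text
time: 17.0
tool_pos: [0.503, -0.0649, 0.2758]
tcp_rot: [-0.142, 3.133, -0.006]
wrist_force: [0.7, -5.3, 6.4]
width: 0.269
grip_force: 81.6
```

{"method": "drive_tool", "body": {
  "claw": [15,15,15,15,15,15,15,15],
  "slide": [
    [-0.002,0.018,-0.0005],
    [-0.003,0.035,-0.001],
    [-0.005,0.053,-0.001],
    [-0.006,0.07,-0.001],
    [-0.008,0.088,-0.001],
    [-0.01,0.105,-0.001],
    [-0.011,0.123,-0.001],
    [-0.013,0.14,-0.001]
  ],
  "yaw": [0,0,0,0,0,0,0,0]
}}

```text
time: 17.67
tool_pos: [0.4967, 0.0053, 0.2756]
tcp_rot: [-0.142, 3.132, -0.005]
wrist_force: [0.1, -5.5, 8.8]
width: 0.27
grip_force: 81.7
```

{"method": "drive_tool", "body": {
  "claw": [15,15,15,15,15,15,15,15],
  "slide": [
    [-0.002,0.018,0],
    [-0.003,0.035,0],
    [-0.005,0.053,0],
    [-0.006,0.07,0],
    [-0.008,0.088,0],
    [-0.01,0.105,0],
    [-0.011,0.123,0],
    [-0.013,0.142,0]
  ],
  "yaw": [0,0,0,0,0,0,0,0]
}}

```text
time: 18.33
tool_pos: [0.4899, 0.0766, 0.2751]
tcp_rot: [-0.141, 3.134, -0.003]
wrist_force: [-0.2, 0.7, -1.2]
width: 0.271
grip_force: 81.4
```

{"method": "drive_tool", "body": {
  "claw": [15,15,15,15,15,15,15,15],
  "slide": [
    [0,0,0],
    [0,0,0],
    [0,0,0],
    [0,0,0.03],
    [0,0,0.07],
    [0,0,0.11],
    [0,0,0.14],
    [0,0,0.155]
  ],
  "yaw": [0,0,0,0,0,0,0,0]
}}

```text
time: 19.0
tool_pos: [0.4888, 0.0766, 0.352]
tcp_rot: [-0.14, 3.136, 0.0]
wrist_force: [0.1, -0.1, -1.1]
width: 0.275
grip_force: 81.3
```

```bash
python3 - <<'E'
from h import *
c=cam('side','s4.png');exec(open('s.py').read())
cv2.imwrite('pics/side4c.png',cv2.resize(c['color'][100:260,250:410,::-1],None,fx=3.5,fy=3.5))
E
```

```text
[0.4892 0.0767 0.3528] 5.11 [ 0.4  0.2 -0. ] 19.05
```

View pics/side4c.png

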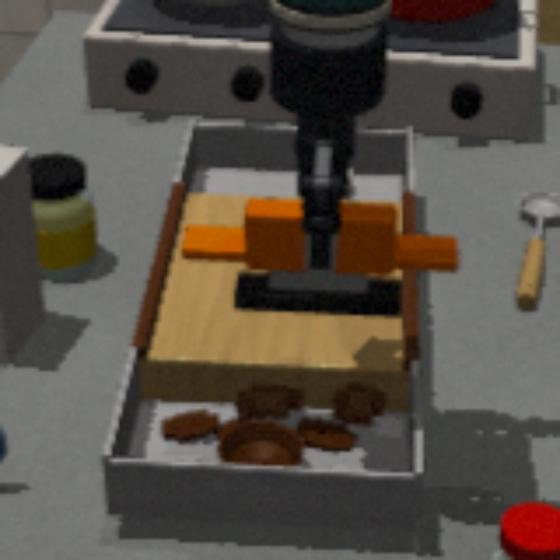

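The board is clear apart from the scraper's shadow at crop (385,350). Chips lie round the shell in the tray at (190,425), (268,400), (325,435) and (358,403). The fifth may be in the (268,400) cluster, so I will count from above once the arm is away.

{"method": "drive_tool", "body": {
  "claw": [15,15,15,15,15,15,15,15],
  "slide": [
    [0.01,0.06,0],
    [0.02,0.13,0],
    [0.03,0.2,0],
    [0.04,0.28,0],
    [0.05,0.36,0],
    [0.06,0.44,0],
    [0.07,0.52,0],
    [0.072,0.575,0]
  ],
  "yaw": [-0.02,-0.04,-0.06,-0.08,-0.1,-0.12,-0.139,-0.139]
}}

```text
time: 19.72
tool_pos: [0.5242, 0.3673, 0.3484]
tcp_rot: [-0.545, -3.092, 0.0]
wrist_force: [0.1, -0.5, -0.9]
width: 0.272
grip_force: 81.3
```

{"method": "drive_tool", "body": {
  "claw": [15,15,15,15,15,15],
  "slide": [
    [0,0.02,0],
    [0,0.029,0],
    [0,0.029,0],
    [0,0.029,0],
    [0,0.029,0],
    [0,0.029,0]
  ],
  "yaw": [0,0,0,0,0,0]
}}

```text
time: 20.22
tool_pos: [0.5246, 0.3774, 0.3504]
tcp_rot: [-0.545, -3.094, 0.001]
wrist_force: [-0.7, 0.2, -1.9]
width: 0.271
grip_force: 81.3
```

```bash
python3 - <<'E'
from h import *
exec(open('s.py').read())
c=cam('top','t2.png');cv2.imwrite('pics/t2c.png',cv2.resize(c['color'][140:300,120:460,::-1],None,fx=2.3,fy=2.3))
E
```

```text
[0.5246 0.3774 0.3504] 160.03 [-0.7  0.2 -1.9] 20.2167
```

View pics/t2c.png

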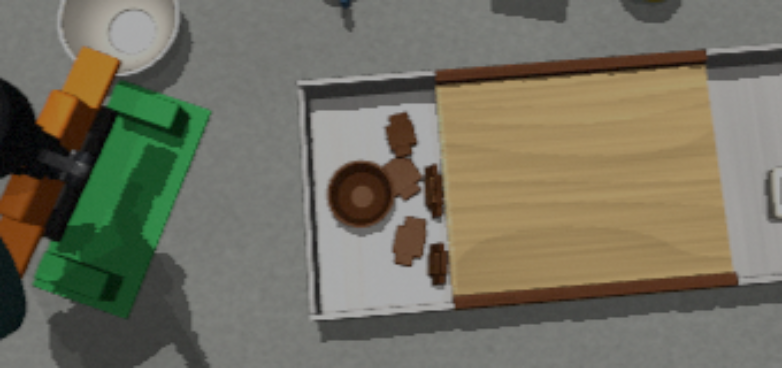

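All five chips are in the shell tray, at crop (400,133), (402,178), (433,190), (408,240) and (437,265), and the board is empty. I now lower the scraper onto its rest.

{"method": "drive_tool", "body": {
  "claw": [15,15,15,15,15,15,15,15],
  "slide": [
    [0,0,-0.04],
    [0,0,-0.09],
    [0,0,-0.14],
    [0,0,-0.19],
    [0,0,-0.22],
    [0,0,-0.245],
    [0,0,-0.255],
    [0,0,-0.255]
  ],
  "yaw": [0,0,0,0,0,0,0,0]
}}

```text
time: 20.93
tool_pos: [0.5241, 0.3782, 0.2217]
tcp_rot: [-0.543, -3.093, 0.002]
wrist_force: [-0.7, 0.0, -2.3]
width: 0.271
grip_force: 81.3
```

{"method": "drive_tool", "body": {
  "claw": [15,15,15,15],
  "slide": [
    [0,0,0],
    [0,0,0],
    [0,0,0],
    [0,0,0]
  ],
  "yaw": [0,0,0,0]
}}

```text
time: 21.27
tool_pos: [0.5249, 0.3793, 0.2244]
tcp_rot: [0.542, 3.093, 0.003]
wrist_force: [0.3, 0.9, -2.2]
width: 0.273
grip_force: 81.3
```

{"method": "drive_tool", "body": {
  "claw": [15,15,15,15,15,15],
  "slide": [
    [0,0,-0.003],
    [0,0,-0.006],
    [0,0,-0.008],
    [0,0,-0.008],
    [0,0,-0.008],
    [0,0,-0.008]
  ],
  "yaw": [0,0,0,0,0,0]
}}

```text
time: 21.77
tool_pos: [0.5245, 0.3791, 0.2192]
tcp_rot: [0.542, 3.094, 0.0]
wrist_force: [-1.2, -0.1, 1.4]
width: 0.27
grip_force: 81.7
```

{"method": "drive_tool", "body": {
  "claw": [30,40,60,85,85,85,85,85],
  "slide": [
    [0,0,0],
    [0,0,0],
    [0,0,0],
    [0,0,0],
    [0,0,0],
    [0,0,0],
    [0,0,0],
    [0,0,0]
  ],
  "yaw": [0,0,0,0,0,0,0,0]
}}

```text
time: 22.43
tool_pos: [0.5244, 0.379, 0.2189]
tcp_rot: [0.542, 3.094, 0.0]
wrist_force: [-0.4, -0.4, -0.1]
width: 0.997
grip_force: 0.0
```

{"method": "drive_tool", "body": {
  "claw": [85,85,85,85,85,85,85,85],
  "slide": [
    [0,0,0.02],
    [0,0,0.06],
    [0,0,0.11],
    [0,0,0.17],
    [0,0,0.23],
    [0,0,0.29],
    [0,0,0.35],
    [0,0,0.38]
  ],
  "yaw": [0,0,0,0,0,0,0,0]
}}

```text
time: 23.1
tool_pos: [0.5249, 0.3793, 0.4151]
tcp_rot: [0.541, 3.089, 0.008]
wrist_force: [0.1, 0.7, -0.3]
width: 0.999
grip_force: 0.0
```

{"method": "drive_tool", "body": {
  "claw": [85,85,85,85,85,85],
  "slide": [
    [0,0,0],
    [0,0,0],
    [0,0,0],
    [0,0,0],
    [0,0,0],
    [0,0,0]
  ],
  "yaw": [0,0,0,0,0,0]
}}

```text
time: 23.6
tool_pos: [0.5241, 0.3787, 0.4071]
tcp_rot: [-0.542, -3.092, 0.003]
wrist_force: [0.6, -0.6, 0.4]
width: 0.994
grip_force: 0.0
```

```bash
python3 - <<'E'
from m import *
w=cam('wrist','w9.png');P=cloud(w);h=cv2.cvtColor(w['color'],cv2.COLOR_RGB2HSV);H,S,V=[h[...,i].astype(int) for i in range(3)]
x,y,z=P[...,0],P[...,1],P[...,2]
o=big((H>4)&(H<22)&(S>200)&(V>90)&(abs(x-.525)<.13)&(abs(y-.375)<.13))
for n,m in(('grip',o&(z>.082)&(z<.095)),('ears',o&(z>.054)&(z<.066))):print(n,rect(P,m),np.round(np.median(z[m]),4))
exec(open('s.py').read())
E
```

```text
grip (array([0.524 , 0.3787]), array([0.0237, 0.1045]), 70.14) 0.0864
ears (array([0.5251, 0.3784]), array([0.0334, 0.1927]), 70.11) 0.0588
[0.5242 0.3788 0.4074] 160.12 [0.4 0.6 0.7] 23.65
```

View pics/w9.png

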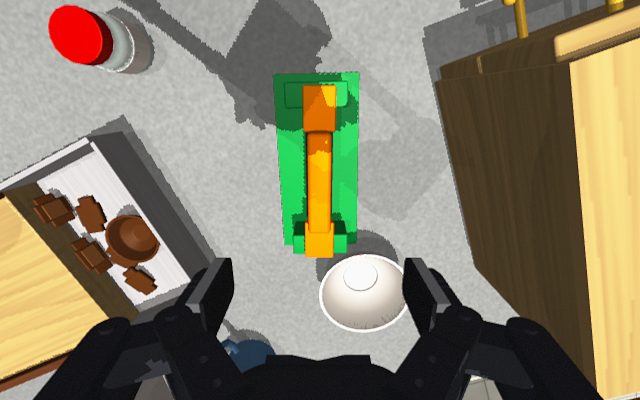

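The scraper sits upright on both posts at (320,180), at the same heights as before. Chips show in the shell tray around (90,230), and the bowl is unmoved.

```bash
python3 -c "
from workcell import bot
print(bot.finish_job())"
```

```text
the job is handed in; nothing more can be done
None
```

All five chips are in the shell tray, swept there in two passes with about 7–11 N on the sole; the scraper is back upright on its rest and the job was handed in at about 24 s, with no verdict shown to me.

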